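# Uncover the ferrule tray and stack the empty tray on it

### The job

Lift the loose cover board off the tray that holds the white ferrule rings and lay it flat on the bench, its cleats down as it was. Then pick up the empty tray and stack it on that tray so that its four corner pins drop fully into the sockets in the tops of the corner posts. Set both down gently rather than dropping them, leave the loaded tray where it stands and do not disturb the other things on the bench.

Things in the scene. Friction and masses are not known exactly. Their poses are not given: they have to be found in the camera images.
- loaded_tray: Lower tray, loose on the bench, light wood, two white ferrule rings in it, covered at the start. 170 (x) x 130 (y) x 74 mm high, 0.7 kg. Origin: centre of its footprint, at the pin tips (on the bench); x along its length, z up. Corner posts 26 mm square, tops at z = 74; under each a steel pin, 9 mm thick, 12 mm long, tapered tip. Lengthwise middle rail 14 mm wide at z = 48 to 64
- loaded_tray_top (a point): Centre of the loaded tray at the level of its post tops (74 mm above the origin), same axes. The sockets are in the post tops at x = +-72, y = +-52 mm: square, 13.5 mm wide, 16 mm deep, with bevelled mouths. Fully stacked, either way round lengthwise, the empty tray's rail point lies 44 mm above this point, its pins 12 mm deep
- empty_tray_rail (a point): Middle of the carrying rail of the empty, open tray, form and size as the loaded one (170 x 130 x 74 mm, same posts, pins, sockets; 0.3 to 0.6 kg, loose). Over the tray's centre, 56 mm above its pin tips (the bench at the start). x along tray and rail, y across the rail, z up. Rail 14 mm wide (y), 16 mm high, free over 140 mm; 30 mm free under it; side walls end 22 mm below this point
- cover_rail (a point): Middle of the handle rail of the loose cover (plywood 170 x 130 x 8 mm, 0.2 kg). x along board and rail, y across the rail, z up. Rail 14 mm wide (y), 18 mm high, 110 mm long, 18 mm clear of the board, a foot under it 45 mm either side. Two cleats 7 mm deep under the board hang between the tray's posts. Point 27 mm above the board; 109 mm above the bench at the start, 42 mm when laid on the bench
- whetstone: Grey whetstone 109 (x) x 67 (y) x 18 mm, bystander. Origin: centre of its underside
- brush_head: White round brush head with pale bristles up, 74 x 70 x 74 mm, bystander. Origin: centre of its underside
- pot: Black pot 76 mm wide, 62 mm high, bystander, standing inside a dark strap 36 mm high that is fixed on the right of the bench, curving from (x 0.27, y -0.21) over (0.42, -0.26) to (0.48, -0.40) m and back; a fixed vice stands about (0.67, -0.37). The bench between the two trays is free, at least 190 mm wide (y), for x from 0.40 to 0.62 m. Origin: centre of its underside
- small_box: Dark open box 68 x 60 x 24 mm, bystander. Origin: centre of its underside
Not all that is in view belongs to the job. Leave any purple look-alike of the part that bears empty_tray_rail alone.

How it is judged (in metres and radians):
On the way:
1. the cover lies flat on the bench, released (height (world z) of cover_rail below 0.046 m and angle between cover_rail's own z axis and vertical below 0.08 rad and contact force between the fingers and cover below 0.1 N and linear speed of cover below 0.02 m/s), for 0.2 s.
At the end, for the whole second after the job is handed in: Cover flat on the bench (rail point under 46 mm, tilt < 0.08). Empty tray pinned home on the loaded one: rail point 114-121 mm above its origin, x and y within 6 mm, aligned within 0.08 rad, level within 0.04. Loaded tray upright, within 50 mm of its start. All released, at rest (all of step 1 and x of empty_tray_rail in the frame of loaded_tray between -0.006 and 0.006 m and y of empty_tray_rail in the frame of loaded_tray between -0.006 and 0.006 m and z of empty_tray_rail in the frame of loaded_tray between 0.114 and 0.121 m and angle between the x axis of empty_tray_rail and the x axis of loaded_tray, either way round below 0.08 rad and angle between the z axis of empty_tray_rail and the z axis of loaded_tray, either way round below 0.04 rad and angle between loaded_tray's own z axis and vertical below 0.04 rad and height (world z) of loaded_tray below 0.006 m and distance of loaded_tray from where it was at the start of the episode below 0.05 m and linear speed of each of empty_tray, loaded_tray below 0.02 m/s); the robot touches nothing.
It fails at once if the cover or the empty tray is dropped (faster than 0.6 m/s out of the fingers) ((linear speed of cover above 0.6 m/s and contact force between the fingers and cover below 0.1 N) or (linear speed of empty_tray above 0.6 m/s and contact force between the fingers and empty_tray below 0.1 N)).
It fails at once if a bystander is moved by more than 40 mm (distance of any of whetstone, brush_head, pot, small_box from where it was at the start of the episode above 0.04 m).
It also fails if it takes over 58 s, if anything falls off the work surface, if the arm or the gripper's body presses on something with over 40 N, if the wrist force passes 120 N, or if a joint passes its speed limit or range.

### The arm

A 6-joint arm with a two-finger parallel gripper is mounted at the origin on the work surface; the furniture and walls round the work are solid. World frame = base frame: x ahead of the robot, y to its left, z up, the work surface at z = 0. Lengths are in mm, angles in rad, forces in N, time in s.
With the tool pointing down it reaches from about 350 to 775 mm from the base axis. Payload 7.3 kg.
Tool frame: the origin (TCP) lies at the very end of the fingers, on their centre line; the grasp point (between the pads) lies grip_point_offset behind it (grip_point_offset is the distance from the TCP to the grasp point, in mm); x points along the fingers, z is the direction in which the jaws open and shut, and the axes are right-handed (so a half turn about x gives the same grasp; the last joint's range is limited). The gripper opens to 92 mm and grips with 3 to 60 N. Pads are 19 mm wide; open, the fingers measure 130 mm over their backs; the gripper's body (75 mm by 190 mm) begins 47 mm behind the grasp point.
Start: joints at [-1.286, 0.342, 1.524, -0, 1.275, -0.146], TCP at [219.263, -477.042, 226.741] pointing down, gripper open.
Joint ranges: [-2.53, 2.53], [-0.77, 2.02], [0.04, 2.7], [-1, 4.14], [0.28, 2.66], [-3.11, 3.11]. Speed limits (rad/s): [2.57, 2.57, 3.14, 3.14, 3.14, 3.14].

### API

Orientations are given as [roll, pitch, yaw] about the fixed x, y, z axes, in that order (R = Rz(yaw) Ry(pitch) Rx(roll)).
In Python, from plant import * gives the robot as it stands.
- The arm moves only by the tool send_rows, never from a script. Its argument "series" is text: rows parted by semicolons, each of 5 numbers parted by spaces: the gripper's target within -1 to 1 (fully open at 1, half-way at 0, shut at -1), then the shift along the tool's x, y, z in units of 30 mm (1.0 is 30 mm), then the turn about the tool's x in units of 5 degrees (1.0 is 5 degrees). A call has 1 to 8 rows; each row is the pose to reach, as a shift and turn from the pose commanded when the call began, along the tool's axes at that moment; what a row does not reach only later rows make up. A row lasts 1/8 s, in which the tool goes at most 62.5 mm and 10.7 degrees, less where a joint would pass 70% of its speed; a pose out of reach is approached as far as the arm can. A call with a gripper value outside its range is refused whole. The fingers move at their own pace and stop on an object; the grip force is fixed at half the most. Time passes only in rows, so rows that repeat a pose let the fingers close. It gives the time, the measured TCP pose, the force and the opening at its end, in the units of the state.
- get_obs(): the state, without advancing time (a new reading comes with each control period).
- capture(name): name is "scene" or "top"; returns a dict with "pixels" (384x512x3 uint8, red, green, blue), "mtx" (3x3 intrinsics, pixels), "R" (3x3) and "t" (3): a world point X has camera coordinates R X + t. Camera axes: x right, y down, z forward; pixel columns grow to the right and rows downward; lengths in mm; the calibration is good to about 2 mm. A picture is of the moment at which its call begins. There is no depth.
- close_job(): hands the job in, once; it reports no verdict.
Trained networks look in a picture, given as the dict that the camera call returned (one of the last four; its "shot" number tells which), for a name from the list of things; names that differ only in an ending like _2 or _b are one class to them, and where a whole thing is asked for, a point or a joint stands for the part that bears it (a point fixed in the world has none). Each returns a list of dicts, best first, with "score" (0 to 1); they miss things now and then, are a little off and sometimes report something else, mostly with a low value. They report only what shows in the picture. A call takes as long as a camera call. They do not tell look-alikes from the thing itself.
- cut_out(picture, thing): "pixels" (384x512 bool, what is visible of it).
- place_of(picture, thing): "point" ([x, y, z] in mm, in world coordinates, good to about 4 mm: a listed point, or the origin of a listed thing).
The state is a dict: "time": time; "joint_positions": joint angles; "dq": joint speeds; "tau": joint torques, N m; "tool_pos": TCP position; "tcp_rot": TCP orientation; "contact_force": force on the tool from outside, world axes, zero at the start; "moment": the same for the moment, N m; "grip_width": finger opening in mm.
Only numpy, scipy, OpenCV 4.12 (cv2) and the standard library are available. Lean on these libraries where they do the work, as an engineer would, in place of code of your own. Each camera call takes 0.05 s, during which the arm holds its last target.

## Working session

There is one attempt and no reset: what is moved stays moved. The work goes in short steps, Python scripts to look and compute and a tool call to move; the robot and the scene stay as the last step left them, time stands still between calls to the robot, and variables do not carry over. Pictures are saved under pics/ and viewed, and the job is handed in when it is done.

Besides the shell and the picture viewer there is one more tool, called after "Emit:" by a JSON object that holds its "method" and its "body", one argument or row to a line. send_rows: Moves the arm, as the interface text tells. Its arguments: {"type":"object","properties":{"series":{"type":"string"}},"required":["series"]}

```bash
ls; mkdir -p pics; python3 - <<'E'
from plant import *
import cv2
o=get_obs(); print({k:(o[k]) for k in o})
try: print(grip_point_offset)
except Exception as e: print(e)
for n in("scene","top"):
    p=capture(n); cv2.imwrite(f"pics/{n}0.png",cv2.resize(p["pixels"][:,:,::-1],(768,576),interpolation=cv2.INTER_CUBIC))
    for t in["loaded_tray","loaded_tray_top","empty_tray_rail","cover_rail","whetstone","brush_head","pot","small_box"]:
        print(n,t,[(round(d["score"],2),[round(float(x),1) for x in d["point"]]) for d in place_of(p,t)])
E
```

```text
pics
{'time': 0.0, 'joint_positions': array([-1.28600168e+00,  3.42743030e-01,  1.52498125e+00,  1.62951844e-05,
        1.27536562e+00, -1.45983475e-01]), 'dq': array([ 0.00067922,  0.00061862, -0.00039257, -0.00088641, -0.00071576,
        0.00018586]), 'tau': array([-2.78226122e-03, -4.31250465e+01, -2.44225019e+01,  7.15340814e-02,
        5.58321748e-02, -9.66463176e-05]), 'tool_pos': array([ 219.15328255, -476.65331011,  226.04688807]), 'tcp_rot': array([2.98520241, 1.56929899, 1.84517945]), 'contact_force': array([-0.45856748, -0.51186187, -0.65065922]), 'moment': array([ 0.04406485, -0.00195448, -0.02316319]), 'grip_width': 91.74218778131507}
18.8
scene loaded_tray [(0.93, [572.0, -183.7, -2.6]), (0.2, [546.1, 479.0, 0.2])]
scene loaded_tray_top [(0.87, [563.0, -181.1, 77.4])]
scene empty_tray_rail [(0.95, [223.2, 270.6, 57.4]), (0.73, [471.1, 316.6, 56.1])]
scene cover_rail [(0.89, [568.4, -182.9, 110.0])]
scene whetstone [(0.62, [682.6, 42.7, -0.2])]
scene brush_head [(0.91, [707.2, 227.5, -3.5])]
scene pot [(0.82, [380.5, -349.0, -0.1])]
scene small_box [(0.55, [546.2, 480.3, -3.3])]
top loaded_tray []
top loaded_tray_top []
top empty_tray_rail [(0.8, [227.3, 272.0, 53.0]), (0.67, [467.3, 314.5, 57.4])]
top cover_rail [(0.77, [567.7, -181.3, 111.7])]
top whetstone [(0.64, [686.5, 42.0, -1.0])]
top brush_head [(0.79, [705.8, 223.4, 1.1])]
top pot [(0.87, [382.7, -354.7, -1.2])]
top small_box [(0.54, [541.7, 477.5, 2.0])]
```

View pics/scene0.png

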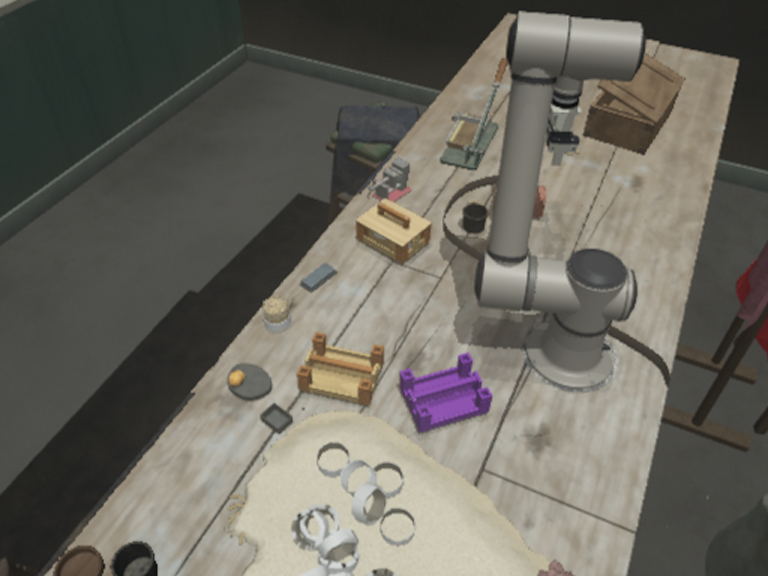

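View pics/top0.png

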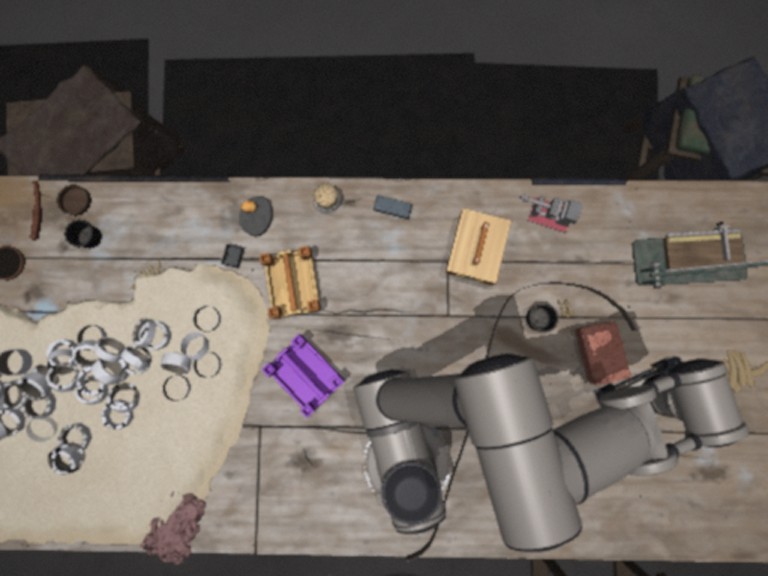

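The wood tray is at (291,282) in the top view and (341,368) in the scene view. Its purple look-alike is at (305,375) and (446,392). The covered loaded tray is at (480,247) and (393,228). By the description I choose the wooden tray, which has x≈470, y≈315, and I'll check that in close crops.

```bash
cat > h.py <<'E'
from plant import *
import numpy as np, cv2
def toplane(p,uv,z):
    K,R,t=p["mtx"],np.array(p["R"]),np.array(p["t"])
    d=R.T@np.linalg.inv(K)@np.array([uv[0],uv[1],1.]); c=-R.T@t
    return c+d*(z-c[2])/d[2]
def proj(p,X):
    q=np.array(p["mtx"])@(np.array(p["R"])@np.array(X,float)+np.array(p["t"])); return q[:2]/q[2]
E
python3 - <<'E'
from h import *
p=capture("top"); im=p["pixels"][:,:,::-1]
a=im[125:225,165:225]; b=im[130:200,290:350]
print(p["mtx"],-np.array(p["R"]).T@p["t"])
cv2.imwrite("pics/cropA.png",cv2.resize(a,None,fx=6,fy=6,interpolation=cv2.INTER_CUBIC))
cv2.imwrite("pics/cropB.png",cv2.resize(b,None,fx=8,fy=8,interpolation=cv2.INTER_CUBIC))
for t in("empty_tray_rail","cover_rail"):
  for d in cut_out(p,t):
    m=d["pixels"].astype(np.uint8); pts=np.argwhere(m)[:,::-1]
    r=cv2.minAreaRect(pts.astype(np.float32)); box=cv2.boxPoints(r)
    print(t,d["score"],m.sum(),r)
    z=74 if t[0]=='e' else 82
    print(np.round([toplane(p,q,z) for q in box],1), toplane(p,r[0],z))
E
```

```text
[[360.40389139   0.         254.94841841]
 [  0.         360.40389139 189.04883056]
 [  0.           0.           1.        ]] [ 310.29798176   48.35950461 1466.75678053]
empty_tray_rail 0.6 1585 ((201.06076049804688, 250.02163696289062), (45.99565505981445, 37.51213836669922), 46.16913986206055)
[[239.4 384.3  74. ]
 [339.7 283.1  74. ]
 [214.9 157.8  74. ]
 [116.6 258.7  74. ]] [227.13431947 270.79193106  74.        ]
empty_tray_rail 0.57 1440 ((192.41893005371094, 188.51351928710938), (44.22332763671875, 35.51018142700195), 80.53767395019531)
[[537.2 396.4  74. ]
 [561.6 259.3  74. ]
 [390.6 226.7  74. ]
 [366.6 361.9  74. ]] [463.42802772 311.01058067  74.        ]
cover_rail 0.7 1400 ((318.3025817871094, 163.92918395996094), (33.81659698486328, 43.54465866088867), 13.392498016357422)
[[ 494.9  -94.5   82. ]
 [ 662.7 -134.2   82. ]
 [ 632.5 -262.3   82. ]
 [ 465.6 -221.1   82. ]] [ 563.37260554 -178.02038109   82.        ]
```

View pics/cropA.png

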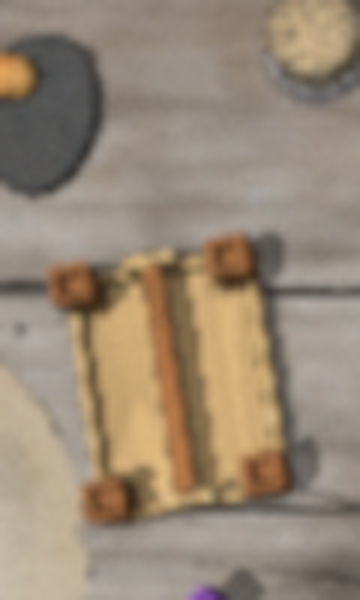

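View pics/cropB.png

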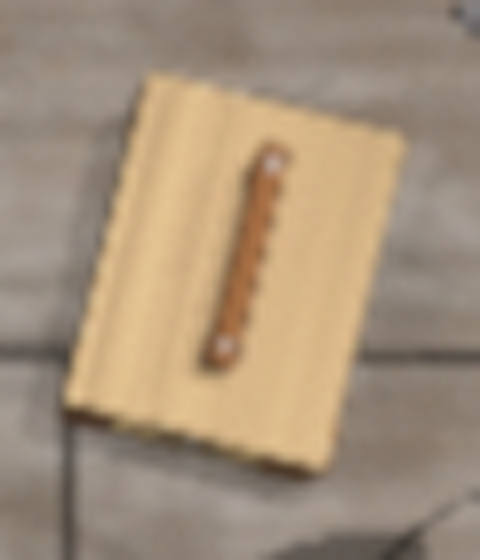

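Crop A is the open wooden tray. Its post tops are at (75,285), (230,260), (105,500) and (265,470), and its rail runs from (155,268) to (185,490). Crop B is the cover. Its rail runs from (272,160) to (222,350), with board corners at (150,75), (405,137), (322,470) and (68,405).

```bash
python3 - <<'E'
from h import *
p=capture("top"); o=get_obs()
A=lambda u,v:((u+.5)/6-.5+165,(v+.5)/6-.5+125)
B=lambda u,v:((u+.5)/8-.5+290,(v+.5)/8-.5+130)
ps=np.array([toplane(p,A(*q),74)[:2] for q in[(74,282),(229,257),(105,500),(265,469)]])
print(ps,ps.mean(0),[np.degrees(np.arctan2(*(ps[i]-ps[i+2])[::-1])) for i in(0,1)],np.linalg.norm(ps[0]-ps[2]),np.linalg.norm(ps[0]-ps[1]))
r=np.array([toplane(p,A(*q),64)[:2] for q in[(155,268),(185,490)]]);print(r.mean(0),np.degrees(np.arctan2(*(r[0]-r[1])[::-1])))
r=np.array([toplane(p,B(*q),118)[:2] for q in[(272,160),(222,350)]]);print("cover rail",r.mean(0),np.degrees(np.arctan2(*(r[0]-r[1])[::-1])))
b=np.array([toplane(p,B(*q),82)[:2] for q in[(150,75),(405,137),(322,470),(68,405)]]);print(b,b.mean(0),np.degrees(np.arctan2(*(b[0]-b[3])[::-1])),np.degrees(np.arctan2(*(b[1]-b[2])[::-1])))
im=p["pixels"].copy()
from scipy.spatial.transform import Rotation as Rn
print(Rn.from_euler('xyz',o["tcp_rot"]).as_matrix().round(3))
# scene detail crops
s=capture("scene")["pixels"][:,:,::-1]
cv2.imwrite("pics/s1.png",cv2.resize(s[120:290,170:340],None,fx=3.5,fy=3.5,interpolation=cv2.INTER_CUBIC))
E
```

```text
[[529.60324087 373.91108242]
 [547.03533475 272.90879934]
 [387.39676403 348.88470494]
 [408.49444877 245.87137314]] [468.1324471  310.39398996] [np.float64(9.981062360254104), np.float64(11.042955343455802)] 144.39183365560083 102.49555641097061
[467.98222758 311.09770576] 9.350417863747861
cover rail [ 566.59794201 -180.32882521] -14.953624414749523
[[ 662.33357109 -139.7791234 ]
 [ 632.38147699 -263.85925629]
 [ 468.40616206 -221.52561009]
 [ 498.8857251   -99.32165993]] [ 565.50173381 -181.12141243] -13.902712169231737 -14.476005947988458
[[ 0.     0.909  0.418]
 [-0.     0.418 -0.909]
 [-1.    -0.     0.   ]]
```

View pics/s1.png

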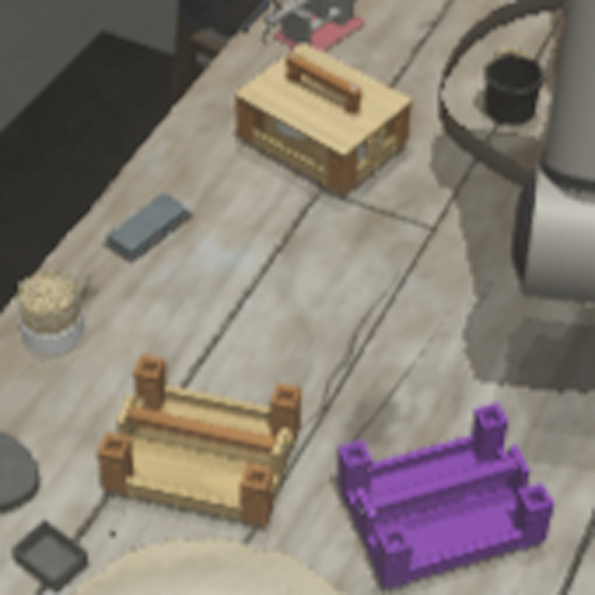

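The crop confirms it: the wooden tray is at (200,440) with open top and walls, the purple one is at (445,495), and the covered one is at (325,120). Next is a helper to convert targets into row units.

```bash
cat >> h.py <<'E'
from scipy.spatial.transform import Rotation as Rn
def go(gx,gy,gz,jaw):
    "grasp point target (mm), jaw angle deg -> shift units, turn units"
    o=get_obs(); M=Rn.from_euler('xyz',o["tcp_rot"]).as_matrix()
    d=np.array([gx,gy,gz-18.8])-o["tool_pos"]
    cur=np.degrees(np.arctan2(M[1,2],M[0,2])); dy=(jaw-cur+90)%180-90
    print("t",round(o["time"],2),"tcp",o["tool_pos"].round(1),"jaw",round(cur,1),"tilt",M[2,0].round(4),"F",o["contact_force"].round(1),"w",round(o["grip_width"],1))
    print("shift",(M.T@d/30).round(3),"turn",round(-dy/5,3))
E
python3 - <<'E'
from h import *
go(567,-181,175,75.7)
E
```

```text
t 1.15 tcp [ 219.3 -477.1  226.7] jaw -65.3 tilt -1.0 F [-0.9  0.2  0.2] w 92.0
shift [ 2.351 14.653 -4.128] turn 7.796
```

Emit:
{"method": "send_rows", "body": {
  "series": "0 0 1.8 -0.5 1; 0 0 3.6 -1 2; 0 0 5.4 -1.5 3; 0 0 7.3 -2 4; 0 0.5 9.1 -2.5 5; 0 1 11 -3.1 6; 0 1.5 12.8 -3.6 7; 0 2 14.65 -4.13 7.8"
}}

```text
time: 2.15
tool_pos: [568.2, -179.7, 166.4]
tcp_rot: [0.976, 1.57, -0.847]
contact_force: [0.8, -0.2, 0.1]
grip_width: 45.9
```

Emit:
{"method": "send_rows", "body": {
  "series": "0 0 0 0 0; 0 0 0 0 0; 0 0 0 0 0"
}}

```text
time: 2.52
tool_pos: [566.3, -182.1, 167.3]
tcp_rot: [0.992, 1.57, -0.83]
contact_force: [-0.9, -0.1, -0.3]
grip_width: 46.0
```

```bash
python3 - <<'E'
from h import *
go(567,-181,109.5,75.7)
p=capture("scene");q=capture("top")
for n,c in(("scene",p),("top",q)):
    print([(round(d["score"],2),np.round(d["point"],1)) for d in place_of(c,"cover_rail")])
    u,v=[int(k) for k in proj(c,(567,-181,110))]
    cv2.imwrite(f"pics/{n}1.png",cv2.resize(c["pixels"][max(0,v-45):v+45,u-50:u+50,::-1],None,fx=6,fy=6,interpolation=cv2.INTER_CUBIC)); print(u-50,v-45)
E
```

```text
t 2.52 tcp [ 566.3 -182.1  167.3] jaw -104.4 tilt -1.0 F [-0.9 -0.1 -0.3] w 46.0
shift [ 2.554  0.011 -0.042] turn -0.019
[(0.57, array([ 566.6, -184.9,  106.5]))]
211 96
[(0.66, array([ 567.2, -182.6,  111.9]))]
270 116
```

View pics/scene1.png

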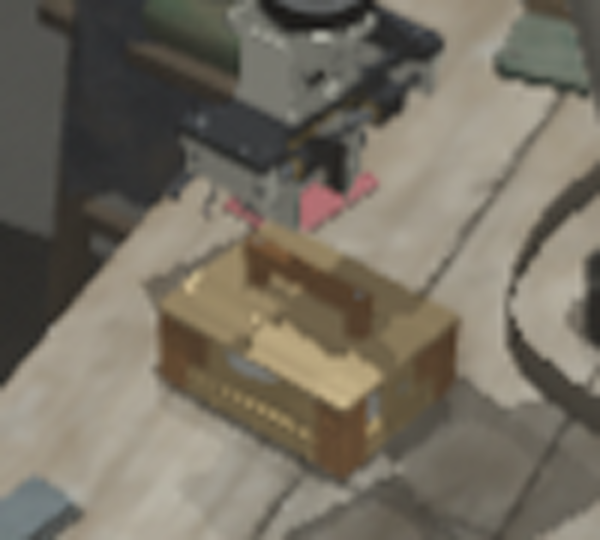

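The gripper, with its fingers near (290,195), is above the cover rail, which runs from (265,250) to (355,305). The jaws are set across the rail, so I'll descend and grip.

Emit:
{"method": "send_rows", "body": {
  "series": "0 0.6 0 0 0; 0 1.2 0 0 0; 0 1.8 0 0 0; 0 2.3 0 0 0; 0 2.55 0 0 0; 0 2.55 0 0 0; 0 2.55 0 0 0"
}}

```text
time: 3.6
tool_pos: [567.3, -181.1, 90.9]
tcp_rot: [1.35, 1.57, -0.471]
contact_force: [0.1, 0.3, 0.4]
grip_width: 46.1
```

Emit:
{"method": "send_rows", "body": {
  "series": "-1 0 0 0 0; -1 0 0 0 0; -1 0 0 0 0; -1 0 0 0 0; -1 0 0 0 0; -1 0 0 0 0"
}}

```text
time: 4.35
tool_pos: [566.9, -181.0, 90.3]
tcp_rot: [0.953, 1.571, -0.868]
contact_force: [1.0, 0.0, 1.0]
grip_width: 13.5
```

Emit:
{"method": "send_rows", "body": {
  "series": "-1 -0.3 0 0 0; -1 -0.6 0 0 0; -1 -1 0 0 0; -1 -1.5 0 0 0; -1 -2 0 0 0; -1 -2.5 0 0 0; -1 -2.5 0 0 0; -1 -2.5 0 0 0"
}}

```text
time: 5.35
tool_pos: [566.6, -180.8, 164.9]
tcp_rot: [-1.7, 1.57, 2.763]
contact_force: [-0.1, -0.1, -2.1]
grip_width: 14.1
```

```bash
python3 - <<'E'
from h import *
go(500,65,110,90)
p=capture("scene")
cv2.imwrite(f"pics/s2.png",cv2.resize(p["pixels"][70:220,170:340,::-1],None,fx=4,fy=4,interpolation=cv2.INTER_CUBIC))
for n in("loaded_tray","cover_rail"):print(n,[(round(d["score"],2),np.round(d["point"],1)) for d in place_of(p,n)])
E
```

```text
t 5.35 tcp [ 566.6 -180.8  164.9] jaw -104.3 tilt -1.0 F [-0.1 -0.1 -2.1] w 14.1
shift [ 2.459 -4.175 -7.39 ] turn -2.863
loaded_tray [(0.57, array([ 568.8, -183.2,   -2. ]))]
cover_rail [(0.96, array([ 566.4, -185.7,  180.7]))]
```

View pics/s2.png

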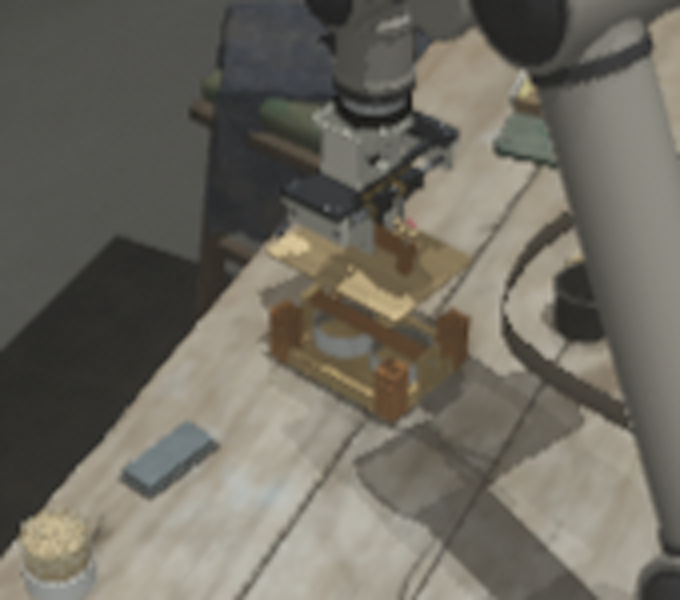

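The cover hangs level from the gripper at (370,270), clear of the loaded tray. I'll carry it to (500, 65).

Emit:
{"method": "send_rows", "body": {
  "series": "-1 0 -0.5 -0.9 -0.35; -1 0 -1.1 -2 -0.8; -1 0 -1.7 -3.1 -1.2; -1 0 -2.4 -4.2 -1.6; -1 0 -3 -5.3 -2; -1 0 -3.5 -6.3 -2.4; -1 0 -3.9 -7 -2.7; -1 0 -4.18 -7.39 -2.86"
}}

```text
time: 6.5
tool_pos: [499.7, 65.9, 164.9]
tcp_rot: [-1.467, 1.57, -3.036]
contact_force: [-0.1, -0.0, -1.4]
grip_width: 14.1
```

Emit:
{"method": "send_rows", "body": {
  "series": "-1 0 0 0 0; -1 0.6 0 0 0; -1 1.2 0 0 0; -1 1.8 0 0 0; -1 2.4 0 0 0; -1 2.4 0 0 0; -1 2.4 0 0 0"
}}

```text
time: 7.38
tool_pos: [500.8, 64.3, 93.7]
tcp_rot: [1.314, 1.57, -0.258]
contact_force: [-0.4, -0.1, -1.0]
grip_width: 14.0
```

```bash
python3 - <<'E'
from h import *
go(500,65,43,90)
p=capture("scene");q=capture("top")
cv2.imwrite(f"pics/s3.png",cv2.resize(p["pixels"][100:290,170:360,::-1],None,fx=3,fy=3,interpolation=cv2.INTER_CUBIC))
for n in("loaded_tray","cover_rail"):print(n,[[(round(d["score"],2),np.round(d["point"],1)) for d in place_of(c,n)] for c in (p,q)])
E
```

```text
t 7.38 tcp [500.8  64.3  93.7] jaw -90.1 tilt -1.0 F [-0.4 -0.1 -1. ] w 14.0
shift [ 2.317 -0.028 -0.023] turn -0.013
loaded_tray [[(0.57, array([ 5.704e+02, -1.841e+02, -5.000e-01]))], [(0.8, array([ 567.5, -179. ,    5.6])), (0.2, array([466.6, 314. ,  56.5])), (0.17, array([6.865e+02, 4.390e+01, 1.000e-01]))]]
cover_rail [[(0.62, array([501. ,  61.7, 108.4])), (0.26, array([468.5, 313.5,  57.7]))], [(0.64, array([499.9,  63.2, 115.7])), (0.52, array([ 7.070e+02,  2.244e+02, -6.000e-01])), (0.34, array([544.1, 479.1,   3.4]))]]
```

View pics/s3.png

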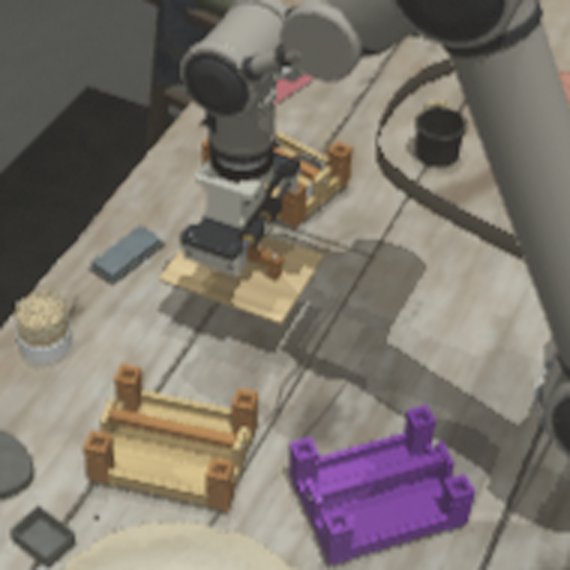

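The board at (240,280) is over free bench, with clearance all round. I'll lower it slowly.

Emit:
{"method": "send_rows", "body": {
  "series": "-1 0.5 0 0 0; -1 1 0 0 0; -1 1.4 0 0 0; -1 1.75 0 0 0; -1 2 0 0 0; -1 2.1 0 0 0; -1 2.15 0 0 0; -1 2.2 0 0 0"
}}

```text
time: 8.68
tool_pos: [500.5, 64.9, 27.4]
tcp_rot: [1.455, 1.57, -0.116]
contact_force: [0.7, -0.8, -2.2]
grip_width: 13.8
```

Emit:
{"method": "send_rows", "body": {
  "series": "-1 0.04 0 0 0; -1 0.08 0 0 0; -1 0.12 0 0 0; -1 0.12 0 0 0; -1 0.12 0 0 0"
}}

```text
time: 9.3
tool_pos: [500.2, 64.9, 23.6]
tcp_rot: [-0.536, 1.571, -2.107]
contact_force: [0.0, -1.3, -1.4]
grip_width: 13.4
```

```bash
python3 - <<'E'
from h import *
go(500,65,43,90)
E
```

```text
t 9.3 tcp [500.2  64.9  23.6] jaw -90.0 tilt -1.0 F [ 0.  -1.3 -1.4] w 13.4
shift [-0.02  -0.006 -0.004] turn -0.004
```

Emit:
{"method": "send_rows", "body": {
  "series": "-1 0.03 0 0 0; -1 0.06 0 0 0; -1 0.06 0 0 0; -1 0.06 0 0 0"
}}

```text
time: 9.8
tool_pos: [500.3, 64.9, 23.3]
tcp_rot: [1.365, 1.57, -0.206]
contact_force: [-4.4, -0.4, 13.8]
grip_width: 13.7
```

Contact at 13.8 N, so the cover is on the bench. I'll open to half and lift away.

Emit:
{"method": "send_rows", "body": {
  "series": "0 0 0 0 0; 0 0 0 0 0; 0 0 0 0 0; 0 0 0 0 0; 0 0 0 0 0"
}}

```text
time: 10.42
tool_pos: [500.2, 64.9, 21.7]
tcp_rot: [-1.254, 1.571, -2.825]
contact_force: [0.2, 0.1, 0.4]
grip_width: 45.6
```

Emit:
{"method": "send_rows", "body": {
  "series": "0 -0.5 0 0 0; 0 -1.5 0 0 0; 0 -2.8 0 0 0; 0 -4 0 0 0; 0 -4 0 0 0; 0 -4 0 0 0"
}}

```text
time: 11.18
tool_pos: [499.9, 64.9, 142.0]
tcp_rot: [0.555, 1.571, -1.016]
contact_force: [0.0, -0.3, -0.3]
grip_width: 45.7
```

```bash
python3 - <<'E'
from h import *
go(468,312,130,100.3)
p=capture("scene");q=capture("top")
cv2.imwrite(f"pics/s4.png",cv2.resize(p["pixels"][100:290,170:360,::-1],None,fx=3,fy=3,interpolation=cv2.INTER_CUBIC))
for n in("loaded_tray","loaded_tray_top","cover_rail","empty_tray_rail"):print(n,[[(round(d["score"],2),np.round(d["point"],1)) for d in place_of(c,n)] for c in (p,q)])
A=q["pixels"][:,:,::-1]
cv2.imwrite("pics/t4.png",cv2.resize(A[130:200,290:350],None,fx=8,fy=8,interpolation=cv2.INTER_CUBIC))
cv2.imwrite("pics/t4b.png",cv2.resize(A[155:220,165:220],None,fx=8,fy=8,interpolation=cv2.INTER_CUBIC))
E
```

```text
t 11.18 tcp [499.9  64.9 142. ] jaw -90.0 tilt -1.0 F [ 0.  -0.3 -0.3] w 45.7
shift [ 1.024 -1.064 -8.237] turn -2.063
loaded_tray [[(0.73, array([ 570.7, -182.5,   -1.4]))], [(0.71, array([ 568.4, -176.5,    4.2]))]]
loaded_tray_top [[(0.68, array([ 564.9, -185.9,   78.3])), (0.63, array([ 383.9, -347.2,    0. ]))], [(0.68, array([ 568.3, -187. ,   74.4]))]]
cover_rail [[(0.57, array([500.6,  60.4,  41.2])), (0.49, array([687.1,  40.7,   2. ])), (0.47, array([ 564.6, -177.8,   76.1])), (0.26, array([ 381.7, -348.7,   -1.6]))], [(0.61, array([500.4,  64.1,  43.9]))]]
empty_tray_rail [[(0.87, array([469.7, 313.4,  56.7])), (0.67, array([ 381.9, -349.6,    0.7])), (0.55, array([227. , 269.2,  59.3]))], [(0.79, array([465.7, 312. ,  56.8])), (0.75, array([228. , 270.6,  54.5]))]]
```

View pics/s4.png

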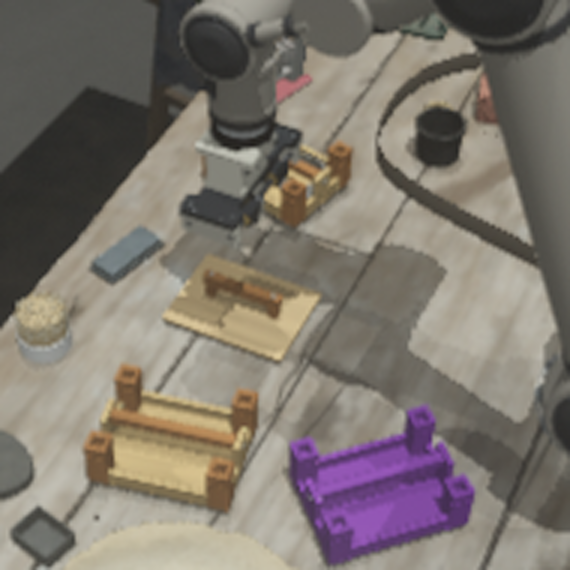

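View pics/t4.png

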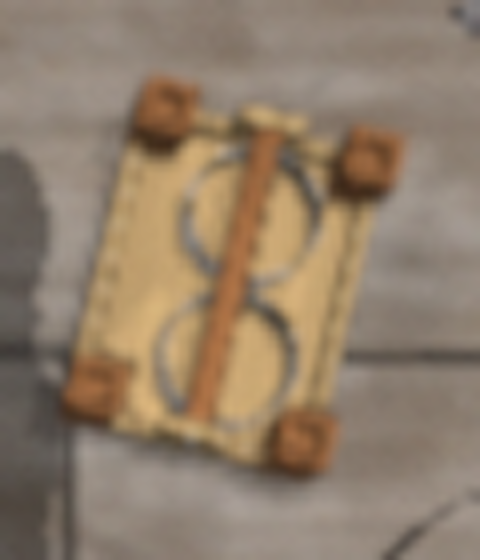

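View pics/t4b.png

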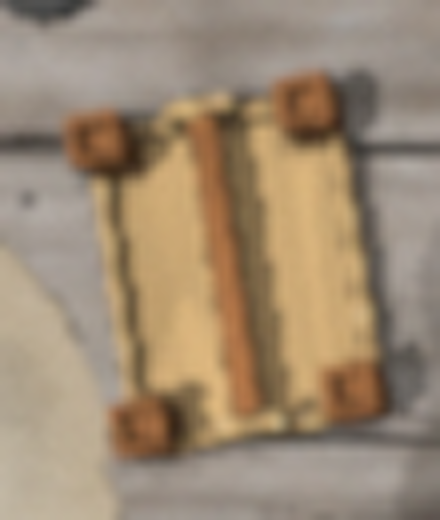

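The cover is flat at (240,305) in the scene crop and released. In the top crop the loaded tray's posts are at (165,108), (370,160), (95,388) and (303,440). I'll refine both tray poses by fitting a model silhouette of posts and rail to the brown colour.

```bash
cat >> h.py <<'E'
from scipy.optimize import minimize
S=6
def boxes(full=True):
    B=[]
    for sx in(-72,72):
        for sy in(-52,52): B.append((sx-13,sx+13,sy-13,sy+13,12,74))
    B.append((-70,70,-7,7,48,64)); return B
def render(p,pose,z0,win):
    u0,v0,u1,v1=win; im=np.zeros(((v1-v0)*S,(u1-u0)*S),np.uint8)
    c,s=np.cos(pose[2]),np.sin(pose[2])
    for b in boxes():
        P=[]
        for x in b[:2]:
            for y in b[2:4]:
                for z in b[4:]:
                    q=proj(p,(pose[0]+c*x-s*y,pose[1]+s*x+c*y,z+z0)); P.append((q-[u0,v0]+.5)*S-.5)
        h=cv2.convexHull(np.array(P,np.float32))
        cv2.fillConvexPoly(im,np.round(h*16).astype(np.int32),255,shift=4)
    return cv2.resize(im,(u1-u0,v1-v0),interpolation=cv2.INTER_AREA)/255.
def brown(pix):
    f=cv2.cvtColor(pix,cv2.COLOR_RGB2HSV).astype(float); 
    r,g,b=[pix[:,:,i].astype(float) for i in range(3)]
    x=(r-g)/(r+1)   # brown: larger r-g
    return np.clip((x-0.24)/0.12,0,1)
def fit(p,pose0,z0=0,m=14):
    c=[proj(p,(pose0[0]+dx,pose0[1]+dy,z0+z)) for dx in(-110,110) for dy in(-95,95) for z in(0,74)]
    c=np.array(c); u0,v0=np.floor(c.min(0)).astype(int); u1,v1=np.ceil(c.max(0)).astype(int)
    u0,v0=max(u0,0),max(v0,0)
    W=brown(p["pixels"])[v0:v1,u0:u1]
    f=lambda q:((render(p,(q[0],q[1],q[2]/100),z0,(u0,v0,u1,v1))-W)**2).sum()
    q0=np.array([pose0[0],pose0[1],pose0[2]*100])
    r=minimize(f,q0,method="Nelder-Mead",options=dict(initial_simplex=[q0,q0+[8,0,0],q0+[0,8,0],q0+[0,0,6]],xatol=.05,fatol=.01))
    return r.x[0],r.x[1],np.degrees(r.x[2]/100),r.fun,f(q0),W,render(p,(r.x[0],r.x[1],r.x[2]/100),z0,(u0,v0,u1,v1))
E
python3 - <<'E'
from h import *
rows=[]
for n in("top","scene"):
    p=capture(n)
    for nm,q in(("loaded",(567,-181,-.25)),("empty",(468,312,.18))):
        r=fit(p,q); print(n,nm,np.round(r[:5],2))
        v=np.hstack([p["pixels"][:1,:1].mean()*0+r[5],r[6]])*255
        rows.append(cv2.resize(v.astype(np.uint8),(380,250)))
cv2.imwrite("pics/fit1.png",np.vstack([np.hstack(rows[:2]),np.hstack(rows[2:])]))
E
```

```text
top loaded [ 569.4  -184.26  -14.26  132.45  148.59]
top empty [468.55 313.33  10.86 139.18 142.14]
scene loaded [ 567.82 -182.76   -7.24  574.01  585.62]
scene empty [458.75 275.04  32.39 700.95 776.41]
```

View pics/fit1.png

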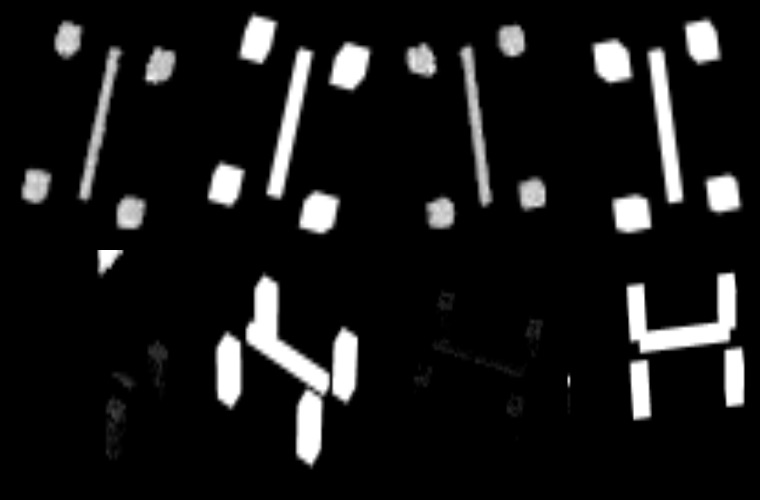

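```bash
python3 - <<'E'
from h import *
for n in("top","scene"):
    p=capture(n)["pixels"].astype(float)
    np.set_printoptions(linewidth=220)
    w=(slice(137,152),slice(305,325)) if n=="top" else (slice(235,262),slice(242,258))
    q=p[w]
    print(n);print((100*(q[:,:,0]-q[:,:,1])/(q[:,:,0]+1)).astype(int));print(q[:,:,0].astype(int))
E
```

```text
top
[[ 8  8  8  8  8  9  9  9  9  9 10 10 10 11 10 10 10  8  8  7]
 [ 7  8  8 10 11 10 10  9  9  9  9  9  9 10  9  9  9  8  8  8]
 [ 7  8 10 14 20 20 17 13 12 11  9  9  9  8  8  8  8  7  7  7]
 [ 7  7 12 23 29 30 28 24 21 18 11  9  8  8  6  8  7  8  7  8]
 [ 7  8 16 30 34 33 32 33 32 26 14  9  8  7  8  8  7  8  8  7]
 [ 6  9 23 33 34 33 33 34 33 26 13  9  8  7  8  9  9 10  9  9]
 [ 7 11 30 33 33 33 34 33 32 25 14 11  9  8 10 13 15 14 12 11]
 [ 8 14 31 32 33 32 33 33 30 22 16 14 13 12 12 16 16 16 15 14]
 [11 18 33 34 33 33 33 32 30 22 17 16 16 16 15 17 17 17 17 17]
 [11 19 30 32 34 33 33 33 27 20 17 16 17 15 16 16 23 29 30 28]
 [12 20 24 30 33 35 32 26 20 17 17 17 16 15 15 16 25 33 33 32]
 [14 17 19 24 26 28 25 20 16 16 17 16 13 12 10 13 27 33 32 28]
 [14 14 16 18 19 20 20 17 17 16 17 16 12  9  7 13 31 34 32 25]
 [14 14 15 17 18 18 17 17 17 17 15 15 13 14 15 19 31 34 33 26]
 [15 16 16 17 16 16 17 17 16 15 13 15 17 16 16 23 33 33 31 25]]
[[147 148 148 145 145 142 142 143 142 141 140 137 137 135 133 136 138 143 144 144]
 [150 151 151 152 148 148 149 149 148 145 144 142 144 144 142 145 1
[... 3589 characters left out ...]
 110 137 139 117 157 181 181]
 [160 163 150 145 141 131 126 121 112 108 138 120 143 178 183 180]
 [176 183 172 166 158 138 126 121 113 116 124 122 171 183 180 182]
 [156 158 163 165 168 148 128 121 112 124 118 151 181 183 181 184]
 [123 116 116 130 159 142 146 132 112 112 130 169 184 184 184 186]
 [122 116 106 140 160 135 176 147 108 102 149 175 183 184 185 185]
 [143 145 131 155 147 130 178 142 100 133 171 179 182 184 186 184]
 [158 168 161 164 133 126 146 121 106 162 175 180 183 186 186 184]
 [143 149 151 153 125 127 122 112 132 167 175 180 185 187 185 182]
 [108 104 103 111 103 118 113 117 155 171 178 183 186 187 184 178]
 [106 111 108 104 100  97 103 133 167 176 181 184 187 186 182 173]]
```

```bash
sed -i 's/x-0.24)\/0.12/x-LO)\/(HI-LO)/; s/^S=6/S=6;LO,HI,ZL=.165,.325,45/; s/sy+13,12,74/sy+13,ZL,74/' h.py
python3 - <<'E'
import h
from h import *
rows=[]
for n,lo,hi in(("top",.165,.325),("scene",.13,.235)):
    h.LO,h.HI=lo,hi
    p=capture(n)
    for nm,q in(("loaded",(567,-181,-.25)),("empty",(468,312,.18))):
        for zl in ((12,30,45,60) if n=="top" else (20,)):
            h.ZL=zl
            r=fit(p,q); print(n,nm,zl,np.round(r[:5],2))
        v=np.hstack([r[5],r[6]])*255
        rows.append(cv2.resize(v.astype(np.uint8),(380,250)))
cv2.imwrite("pics/fit2.png",np.vstack([np.hstack(rows[:2]),np.hstack(rows[2:])]))
E
```

```text
top loaded 12 [ 569.14 -184.47  -14.04   46.85   88.68]
top loaded 30 [ 567.97 -183.99  -13.92   28.49   59.38]
top loaded 45 [ 566.69 -183.25  -14.08   24.21   47.25]
top loaded 60 [ 565.35 -182.67  -14.05   31.37   49.86]
top empty 12 [469.32 313.72  10.62  54.79  63.66]
top empty 30 [468.3  312.95  10.8   34.25  38.61]
top empty 45 [467.67 312.34  10.64  26.99  28.92]
top empty 60 [466.87 311.62  10.57  29.72  33.61]
scene loaded 20 [ 565.57 -180.91  -13.18  361.07  378.08]
scene empty 20 [466.09 313.58  10.91 113.94 133.5 ]
```

View pics/fit2.png

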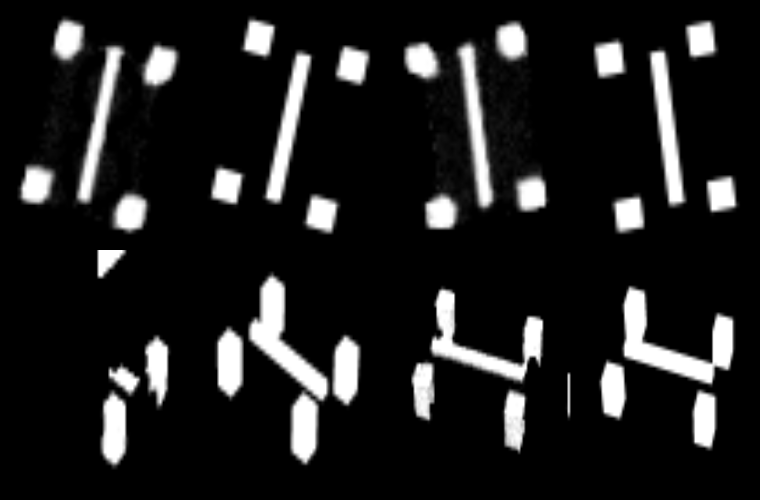

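The fits agree across cameras. The empty tray is at (467.5, 312.5) with yaw 10.7°, and the loaded tray at (566.5, -182.8) with yaw -14.0°.

```bash
python3 - <<'E'
from h import *
go(467.5,312.5,140,100.7)
E
```

```text
t 11.97 tcp [500.2  64.9 141.8] jaw -90.0 tilt -1.0 F [ 0.2 -0.1  1.1] w 45.6
shift [ 0.687 -1.093 -8.254] turn -2.143
```

Emit:
{"method": "send_rows", "body": {
  "series": "0 0 -0.2 -1.3 -0.4; 0 0 -0.4 -2.8 -0.8; 0 0 -0.6 -4.3 -1.2; 0 0 -0.8 -5.8 -1.6; 0 0.2 -1 -7.2 -2; 0 0.5 -1.09 -8.25 -2.14; 0 0.7 -1.09 -8.25 -2.14; 0 0.7 -1.09 -8.25 -2.14"
}}

```text
time: 12.98
tool_pos: [467.2, 311.7, 120.2]
tcp_rot: [-1.045, 1.569, -2.429]
contact_force: [-0.7, -1.5, 0.3]
grip_width: 45.8
```

```bash
python3 - <<'E'
from h import *
go(467.5,312.5,57.5,100.7)
p=capture("scene")
cv2.imwrite(f"pics/s5.png",cv2.resize(p["pixels"][170:290,180:340,::-1],None,fx=4,fy=4,interpolation=cv2.INTER_CUBIC))
E
```

```text
t 12.97 tcp [467.2 311.7 120.2] jaw -79.3 tilt -1.0 F [-0.7 -1.5  0.3] w 45.8
shift [ 2.716  0.019 -0.027] turn -0.004
```

View pics/s5.png

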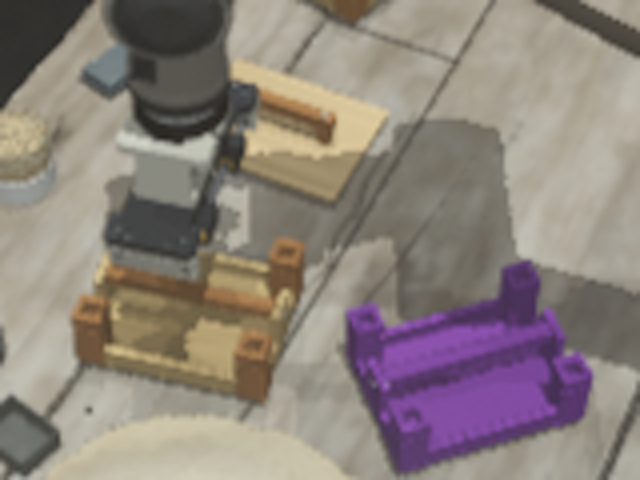

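The gripper is over the wooden tray's rail, which runs from (110,275) to (265,300). Nothing is in the way.

Emit:
{"method": "send_rows", "body": {
  "series": "0 0.7 0 0 0; 0 1.4 0 0 0; 0 2 0 0 0; 0 2.5 0 0 0; 0 2.7 0 0 0; 0 2.7 0 0 0; 0 2.7 0 0 0"
}}

```text
time: 13.9
tool_pos: [468.0, 312.5, 40.4]
tcp_rot: [1.743, 1.57, 0.358]
contact_force: [-0.5, 0.4, 0.0]
grip_width: 46.0
```

Emit:
{"method": "send_rows", "body": {
  "series": "-1 0 0 0 0; -1 0 0 0 0; -1 0 0 0 0; -1 0 0 0 0; -1 0 0 0 0; -1 0 0 0 0"
}}

```text
time: 14.65
tool_pos: [467.6, 312.4, 39.9]
tcp_rot: [1.667, 1.571, 0.282]
contact_force: [-0.4, 0.0, 1.0]
grip_width: 13.7
```

Emit:
{"method": "send_rows", "body": {
  "series": "-1 -0.2 0 0 0; -1 -0.6 0 0 0; -1 -1.2 0 0 0; -1 -2 0 0 0; -1 -3 0 0 0; -1 -4 0 0 0; -1 -4.8 0 0 0; -1 -5 0 0 0"
}}

```text
time: 15.65
tool_pos: [468.2, 312.7, 191.8]
tcp_rot: [1.814, 1.567, 0.43]
contact_force: [0.5, -0.3, -3.5]
grip_width: 13.7
```

```bash
python3 - <<'E'
from h import *
go(566.5,-182.8,210,-104)
p=capture("scene")
cv2.imwrite(f"pics/s6.png",cv2.resize(p["pixels"][130:290,180:340,::-1],None,fx=3.5,fy=3.5,interpolation=cv2.INTER_CUBIC))
E
```

```text
t 15.65 tcp [468.2 312.7 191.8] jaw -79.3 tilt -1.0 F [ 0.5 -0.3 -3.5] w 13.7
shift [8.0000e-03 1.5900e-01 1.6838e+01] turn 4.937
```

View pics/s6.png

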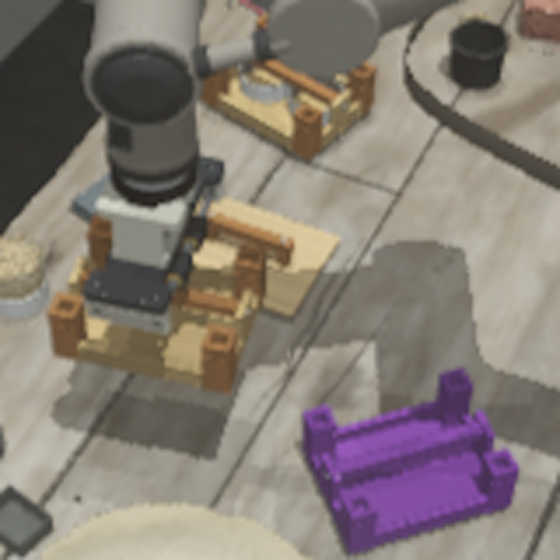

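The tray is held and lifted, with its shadow at (150,420). I'll carry it over the cover to above the loaded tray.

Emit:
{"method": "send_rows", "body": {
  "series": "-1 0 0 0.5 0; -1 0 0 1.5 0.4; -1 0 0 2.7 0.8; -1 0 0 3.9 1.2; -1 0 0 5.1 1.6; -1 0 0 6.3 2; -1 0 0 7.4 2.3; -1 0 0 8.4 2.5"
}}

```text
time: 16.7
tool_pos: [513.4, 62.6, 188.5]
tcp_rot: [-1.391, 1.568, -2.995]
contact_force: [0.5, 0.1, -3.5]
grip_width: 14.1
```

```bash
python3 - <<'E'
from h import *
go(566.5,-182.8,210,-104)
E
```

```text
t 16.7 tcp [513.4  62.6 188.5] jaw -91.9 tilt -1.0 F [ 0.5  0.1 -3.5] w 14.1
shift [-0.092  2.039  8.117] turn 2.419
```

Emit:
{"method": "send_rows", "body": {
  "series": "-1 0 0.3 1.2 0.4; -1 0 0.6 2.5 0.8; -1 0 0.9 3.8 1.2; -1 0 1.2 5 1.6; -1 0 1.5 6.2 2; -1 0 1.8 7.2 2.3; -1 0 2 7.9 2.4; -1 0 2.04 8.12 2.42"
}}

```text
time: 17.7
tool_pos: [567.2, -181.9, 188.8]
tcp_rot: [-1.704, 1.569, 2.764]
contact_force: [-0.7, 0.8, -4.6]
grip_width: 13.6
```

Emit:
{"method": "send_rows", "body": {
  "series": "-1 0 0 0 0; -1 0 0 0 0; -1 0 0 0 0; -1 0 0 0 0"
}}

```text
time: 18.2
tool_pos: [567.7, -180.0, 190.0]
tcp_rot: [1.312, 1.571, -0.501]
contact_force: [0.4, -0.2, -4.5]
grip_width: 13.7
```

```bash
python3 - <<'E'
import h
from h import *
go(566.5,-182.8,150,-104)
s=capture("scene"); p=capture("top")
cv2.imwrite(f"pics/s7.png",cv2.resize(s["pixels"][60:200,190:330,::-1],None,fx=4,fy=4,interpolation=cv2.INTER_CUBIC))
u,v=[int(k) for k in proj(p,(567,-182,200))]; print(u-35,v-35)
cv2.imwrite("pics/t7.png",cv2.resize(p["pixels"][v-35:v+35,u-35:u+35,::-1],None,fx=8,fy=8,interpolation=cv2.INTER_CUBIC))
for c in(s,p):print([(round(d["score"],2),np.round(d["point"],1)) for d in place_of(c,"empty_tray_rail")])
E
```

```text
t 18.2 tcp [ 567.7 -180.   190. ] jaw -103.9 tilt -1.0 F [ 0.4 -0.2 -4.5] w 13.7
shift [ 1.959 -0.019  0.099] turn 0.027
289 122
[(0.87, array([225. , 272.8,  56.9])), (0.59, array([ 569.8, -180.5,  206.6])), (0.51, array([ 570.9, -183.2,   -3.3]))]
[(0.84, array([226.5, 274.4,  52.2])), (0.74, array([ 571.5, -182.3,  207.5]))]
```

View pics/s7.png

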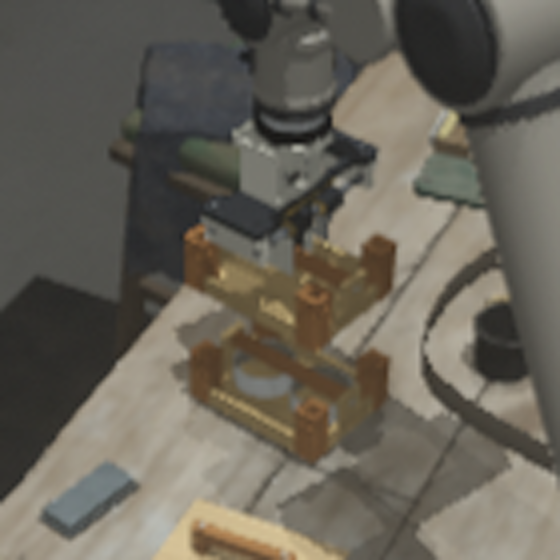

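View pics/t7.png

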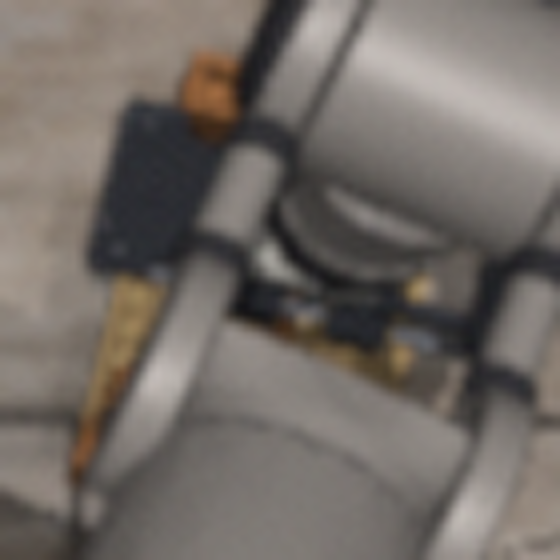

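The held tray is level above the loaded one: its front post top is at (313,295), the loaded tray's at (313,405). I'll overlay model outlines to check the relative alignment.

```bash
cat >> h.py <<'E'
def overlay(p,poses,win,f):
    u0,v0,u1,v1=win
    im=cv2.resize(np.ascontiguousarray(p["pixels"][v0:v1,u0:u1,::-1]),None,fx=f,fy=f,interpolation=cv2.INTER_CUBIC)
    for (x,y,a,z0),col in poses:
        c,s=np.cos(np.radians(a)),np.sin(np.radians(a))
        for sx in(-72,72):
            for sy in(-52,52):
                for h,zz in((13,74),(6.75,74),(13,12)):
                    P=[]
                    for i,j in((-1,-1),(1,-1),(1,1),(-1,1)):
                        X,Y=sx+h*i,sy+h*j
                        P.append((proj(p,(x+c*X-s*Y,y+s*X+c*Y,z0+zz))-[u0,v0]+.5)*f-.5)
                    cv2.polylines(im,[np.round(np.array(P)*8).astype(np.int32)],True,col,1,cv2.LINE_AA,3)
    return im
E
python3 - <<'E'
from h import *
s=capture("scene")
im=overlay(s,[((567.7,-180,-13.9,150),(0,255,0)),((566.5,-182.8,-14,0),(255,255,0))],(230,110,295,178),9)
cv2.imwrite("pics/o7.png",im)
E
```

View pics/o7.png

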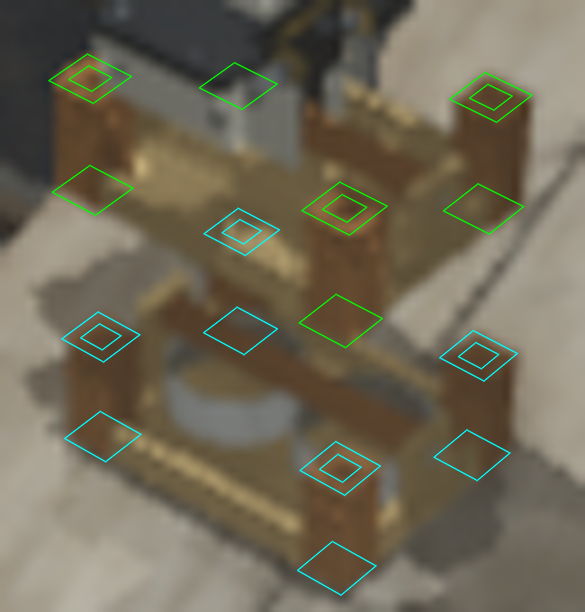

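The outlines fit both trays to within about 1 mm. I'll correct the small offset and descend to just above the sockets.

Emit:
{"method": "send_rows", "body": {
  "series": "-1 0.3 -0.02 0.1 0; -1 0.7 -0.02 0.1 0; -1 1.1 -0.02 0.1 0; -1 1.5 -0.02 0.1 0; -1 1.9 -0.02 0.1 0; -1 2.2 -0.02 0.1 0; -1 2.3 -0.02 0.1 0; -1 2.3 -0.02 0.1 0"
}}

```text
time: 19.45
tool_pos: [566.5, -183.5, 120.8]
tcp_rot: [0.826, 1.571, -0.988]
contact_force: [-0.0, 0.5, -3.8]
grip_width: 13.7
```

Emit:
{"method": "send_rows", "body": {
  "series": "-1 0 0 0 0; -1 0 0 0 0; -1 0 0 0 0; -1 0 0 0 0"
}}

```text
time: 19.95
tool_pos: [566.4, -183.5, 120.9]
tcp_rot: [0.986, 1.571, -0.828]
contact_force: [-0.6, 0.3, -3.9]
grip_width: 13.7
```

```bash
python3 - <<'E'
from h import *
go(566.5,-182.8,138,-104)
s=capture("scene"); t=get_obs()["tool_pos"]
im=overlay(s,[((t[0],t[1],-13.9,t[2]-39.9),(0,255,0)),((566.5,-182.8,-14,0),(255,255,0))],(230,115,295,178),9)
cv2.imwrite("pics/o8.png",im)
cv2.imwrite("pics/o8r.png",cv2.resize(s["pixels"][115:178,230:295,::-1],None,fx=9,fy=9,interpolation=cv2.INTER_CUBIC))
E
```

```text
t 19.95 tcp [ 566.4 -183.5  120.9] jaw -103.9 tilt -1.0 F [-0.6  0.3 -3.9] w 13.7
shift [ 0.058 -0.003 -0.022] turn 0.017
```

View pics/o8.png

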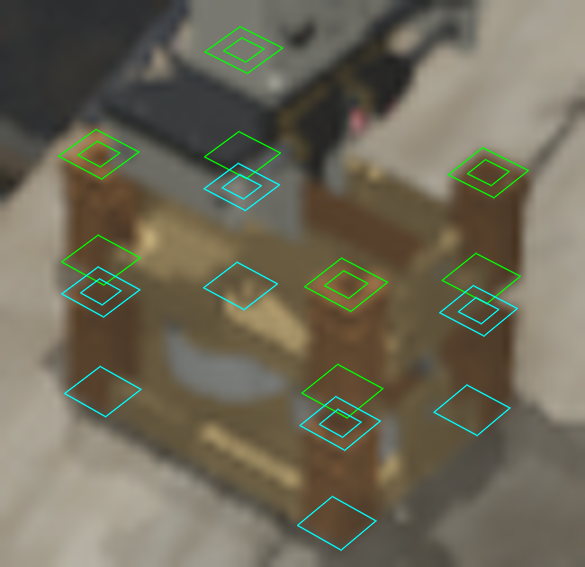

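View pics/o8r.png

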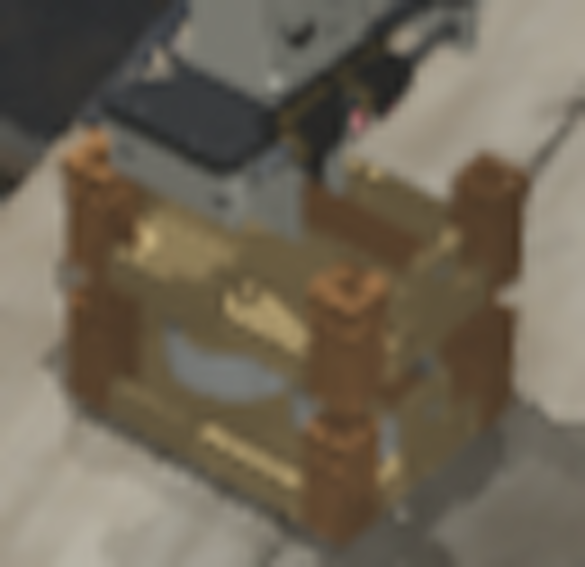

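The posts line up: held front post edges are at 308–387 px against 303–380 px for the loaded tray, about what perspective predicts. I'll lower gently and watch the force.

Emit:
{"method": "send_rows", "body": {
  "series": "-1 0.06 0 -0.02 0; -1 0.12 0 -0.02 0; -1 0.18 0 -0.02 0; -1 0.24 0 -0.02 0; -1 0.3 0 -0.02 0; -1 0.34 0 -0.02 0; -1 0.34 0 -0.02 0"
}}

```text
time: 20.88
tool_pos: [566.5, -182.8, 110.5]
tcp_rot: [-1.014, 1.571, -2.827]
contact_force: [-0.5, -0.4, -4.3]
grip_width: 13.8
```

Emit:
{"method": "send_rows", "body": {
  "series": "-1 0.04 0 0 0; -1 0.08 0 0 0; -1 0.08 0 0 0"
}}

```text
time: 21.25
tool_pos: [566.5, -182.8, 108.1]
tcp_rot: [-1.514, 1.571, 2.955]
contact_force: [-0.3, -0.4, -3.9]
grip_width: 13.4
```

The pins are about 6 mm into the sockets with no side force. I'll continue down.

Emit:
{"method": "send_rows", "body": {
  "series": "-1 0.04 0 0 0; -1 0.08 0 0 0; -1 0.12 0 0 0; -1 0.16 0 0 0; -1 0.16 0 0 0; -1 0.16 0 0 0"
}}

```text
time: 22.0
tool_pos: [566.6, -182.9, 103.4]
tcp_rot: [0.741, 1.571, -1.072]
contact_force: [0.4, -0.2, -4.5]
grip_width: 13.9
```

Emit:
{"method": "send_rows", "body": {
  "series": "-1 0.03 0 0 0; -1 0.06 0 0 0; -1 0.06 0 0 0; -1 0.06 0 0 0"
}}

```text
time: 22.5
tool_pos: [566.6, -182.8, 101.8]
tcp_rot: [1.103, 1.571, -0.711]
contact_force: [-0.1, 0.1, -1.4]
grip_width: 13.9
```

Emit:
{"method": "send_rows", "body": {
  "series": "-1 0.02 0 0 0; -1 0.03 0 0 0; -1 0.03 0 0 0; -1 0.03 0 0 0"
}}

```text
time: 23.0
tool_pos: [566.7, -182.9, 101.7]
tcp_rot: [1.245, 1.57, -0.568]
contact_force: [-2.7, 1.2, 5.9]
grip_width: 14.0
```

Seated, with 5.9 N upward at the predicted height. I'll release and retreat.

Emit:
{"method": "send_rows", "body": {
  "series": "0 0 0 0 0; 0 0 0 0 0; 0 0 0 0 0; 0 0 0 0 0; 0 0 0 0 0"
}}

```text
time: 23.62
tool_pos: [566.6, -182.9, 100.6]
tcp_rot: [-0.333, 1.571, -2.147]
contact_force: [0.1, -0.8, 0.5]
grip_width: 45.7
```

Emit:
{"method": "send_rows", "body": {
  "series": "0 -0.5 0 0 0; 0 -1.3 0 0 0; 0 -2.5 0 0 0; 0 -4 0 0 0; 0 -4 1 5 0; 0 -4 1 5 0; 0 -4 1 5 0"
}}

```text
time: 24.5
tool_pos: [558.9, -339.0, 221.9]
tcp_rot: [0.799, 1.569, -1.018]
contact_force: [0.4, 1.0, -0.9]
grip_width: 46.2
```

```bash
python3 - <<'E'
from h import *
go(566,-183,200,-104)
s=capture("scene");p=capture("top")
for n in("loaded_tray","cover_rail","empty_tray_rail","whetstone","brush_head","pot","small_box"):print(n,[[(round(d["score"],2),np.round(d["point"],1)) for d in place_of(c,n)] for c in (s,p)])
cv2.imwrite("pics/o9.png",overlay(s,[((566.5,-182.8,-14,62),(0,255,0)),((566.5,-182.8,-14,0),(255,255,0))],(230,115,295,178),9))
cv2.imwrite("pics/s9.png",cv2.resize(s["pixels"][60:290,170:360,::-1],None,fx=2.6,fy=2.6,interpolation=cv2.INTER_CUBIC))
E
```

```text
t 24.5 tcp [ 558.9 -339.   221.9] jaw -104.1 tilt -1.0 F [ 0.4  1.  -0.9] w 46.2
shift [ 1.347 -1.036 -5.102] turn -0.013
loaded_tray [[(0.79, array([ 569.9, -183.4,    2.8]))], []]
cover_rail [[(0.84, array([501.1,  58.9,  39. ]))], [(0.84, array([500.5,  63.4,  45. ]))]]
empty_tray_rail [[(0.89, array([223.6, 272.1,  54.2])), (0.7, array([ 567.5, -184.8,  120.7]))], [(0.6, array([228.3, 273.5,  54. ])), (0.58, array([ 566.5, -183.7,  117.8]))]]
whetstone [[(0.72, array([686.2,  42.5,   1.6]))], [(0.52, array([ 6.892e+02,  4.490e+01, -3.000e-01])), (0.46, array([498.9,  65.2,  44.3]))]]
brush_head [[], [(0.73, array([ 7.063e+02,  2.275e+02, -7.000e-01]))]]
pot [[(0.56, array([ 382.4, -345.6,   -1.4]))], []]
small_box [[(0.68, array([547.2, 480.6,  -3.3]))], [(0.61, array([542.1, 475.7,   5.5]))]]
```

View pics/o9.png

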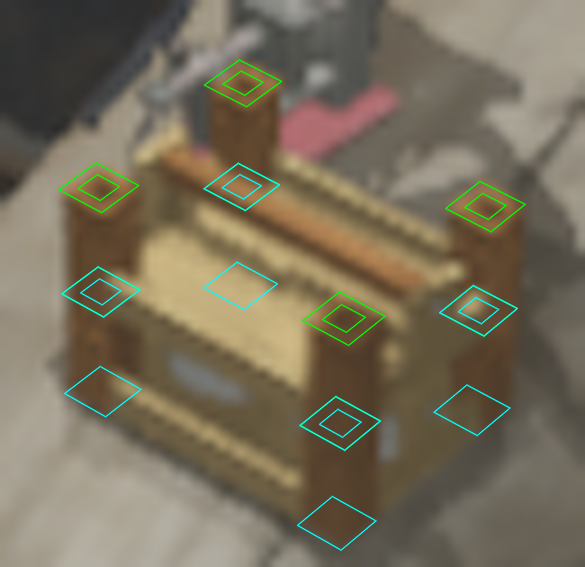

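View pics/s9.png

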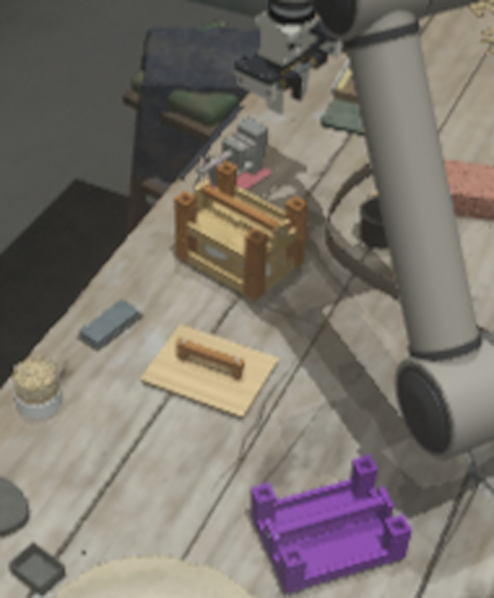

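The tray is seated with its posts continuous and no gap, and its post tops lie on the outlines predicted for full depth. The cover is flat at (210,370) and the bystanders are in place. I'll let the arm settle and hand in.

Emit:
{"method": "send_rows", "body": {
  "series": "0 0 0 0 0; 0 0 0 0 0; 0 0 0 0 0; 0 0 0 0 0"
}}

```text
time: 25.8
tool_pos: [559.6, -335.7, 220.7]
tcp_rot: [0.199, 1.571, -1.615]
contact_force: [0.6, -0.2, 0.4]
grip_width: 46.2
```

```bash
python3 - <<'E'
from h import *
o=get_obs();print(o["time"],o["contact_force"],abs(o["dq"]).max())
print(close_job())
E
```

```text
25.8 [ 0.58302649 -0.18723724  0.39292099] 0.0022868601695317336
the job is handed in; nothing more can be done
None
```

The job is done and handed in at 25.8 s; `close_job()` gives no verdict. The cover lies flat and released on the bench at about (500, 64) mm. The wooden empty tray is stacked on the loaded tray, and I left the purple look-alike alone.

**Stack:** The tray seated at the predicted height (gripper tip at 101.7 mm, 5.9 N upward). The last pictures put its rail point at about (567, -184, 118–121) mm, against (566.5, -182.8) mm for the loaded tray. The scene camera's 120.7 mm is close to the 121 mm limit, but the top camera read 117.8 mm and the post tops match the outlines for full pin depth.

**Cover:** It touched down at 13.8 N, and its rail point reads 39 mm in one camera and 45 mm in the other, against the 42 mm expected. The limit is 46 mm.

**Everything else:** The loaded tray and bystanders read within a few millimetres of their start positions. In the final pictures one camera each missed the loaded tray, brush head and pot, so those rest on a single view. The arm was still and touching nothing.

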